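Swap the empty bottle for a full one from the tilted carton

ROBOT

A 6-joint arm with a two-finger parallel gripper is mounted at the origin on the work surface. World frame = base frame: x ahead of the robot, y to its left, z up, the work surface at z = 0. Lengths are in mm, angles in degrees, forces in N, time in s.
With the tool pointing down it reaches from about 350 to 850 mm from the base axis. Payload 8.1 kg.
Tool frame: the origin (TCP) lies where the fingers leave the gripper's body, on its centre line; the fingertips stand 73 mm ahead of it and the grasp point (between the pads) lies 54 mm ahead of it; z points along the fingers, y is the line along which they close (so a half turn about z gives the same grasp; the last joint's range is limited). The gripper opens to 85 mm and grips with 20 to 120 N. Pads are 22 mm wide; open, the fingers measure 114 mm over their backs; the gripper's body (76 mm by 85 mm) begins 54 mm behind the grasp point. The pads swing forward as they close: fully open they stand 13 mm farther back than shut.
Start: joints at [-82.128, 7.471, 85.268, -0, 87.261, -4.893], TCP at [132.597, -585.17, 303.892] pointing down, gripper open.
Joint ranges: [-169.43, 169.43], [-51.17, 129.36], [1.28, 143.12], [-76.62, 256.62], [0, 156.53], [-152.29, 152.29]. Speed limits (degrees/s): [136.94, 136.94, 159.86, 180, 180, 180].

INTERFACE

Orientations are given as [roll, pitch, yaw] about the fixed x, y, z axes, in that order (R = Rz(yaw) Ry(pitch) Rx(roll)).
In Python, from bench import sense, optics, r gives the robot as it stands.
- The arm moves only by the tool servo_tool, never from a script. Its argument "plan" is a list that holds one entry, the list of rows, each a list of 5 numbers: the shift along the world's x, y, z in m, then the turn about the world's z in degrees, then the finger opening in m, from 0 to 0.0854. A call has 1 to 10 rows; each row shifts and turns the commanded pose from where the row before left it; what a row does not reach is not made up. A row lasts 1/10 s, in which the tool goes at most 50 mm and 8.59 degrees, less where a joint would pass 70% of its speed; a pose out of reach is approached as far as the arm can. A call is refused whole if a number of a shift passes 0.05 or a number of a turn 8.59, either way. A call with a gripper value outside its range is refused whole. The fingers move at their own pace and stop on an object; "force" is the grip in N (left out, the last holds). Time passes only in rows, so rows that do not move let the fingers close. It gives the time, the measured TCP pose, the force, the opening and the grip force at its end, in the units of the state.
- sense(): the state, without advancing time (a new reading comes with each control period).
- optics.snapshot(name): name is "side" or "top"; returns a dict with "frame" (480x640x3 uint8, blue, green, red), "fx", "fy", "cx", "cy" (pixels), "dist_coeffs" ([k1, k2, p1, p2, k3] as OpenCV has them; the pictures are not rectified), "cam_to_world" (4x4, takes a point from camera to world coordinates). Camera axes: x right, y down, z forward; pixel columns grow to the right and rows downward; lengths in mm; the calibration is good to about 2 mm. A picture is of the moment at which its call begins. There is no depth.
- r.hand_in(): hands the job in; it is judged then, once.
The state is a dict: "time": time; "joint_pos": joint angles; "qd": joint speeds; "joint_efforts": joint torques, N m; "tool_pos": TCP position; "tcp_rot": TCP orientation; "ft_force": force on the tool from outside, world axes, zero at the start; "wrist_torque": the same for the moment, N m; "finger_gap": finger opening in mm; "grip_force": force on a finger pad.
Only numpy, scipy, OpenCV 4.12 (cv2) and the standard library are available. Lean on these libraries where they do the work, as an engineer would, in place of code of your own. Each camera call takes 0.05 s, during which the arm holds its last target. There are 200 camera calls.

TASK

Replace the empty bottle at the microscope bench: first take the clear white-capped bottle off the blue spill tray and slide it all the way down into the vacant cell of the tilted carton, then draw the blue-capped amber bottle out of its cell and stand it upright in the spill tray. They are glass, so set them down gently without dropping them, and leave the other bottles, the spray can and everything else on the bench where they are.

Things in the scene. Friction and masses are not known exactly. Their poses are not given: they have to be found in the camera images.
- carton: brown carton 174 x 258 mm, 125 mm deep, fixed on a sloping stand, its open top leaning 25 degrees towards the robot. Origin: centre of its underside; z along the cells out of the top, x up the slope away from the robot, y along the rows. 2 rows of 3 open cells, centred at x = -42 (front) or +42 (back), y = -84, 0 or +84 mm; each 80 x 80 mm clear, floor at z = 5 mm
- carton_mouth (a point): centre of the carton's open top, 125 mm along z from its origin. The 4 mm dividers and 5 mm walls all end at this height; end flaps hang outside the two y ends, below the rim. Items in the cells rest on the floor and lean against the lower (-x) side of their cell, so bottles sit about 6.5 mm down-slope of the cell's centre
- full_bottle: full amber glass bottle with the only blue cap, white label, in a cell of the carton's back row, about 0.2 to 0.45 kg; round bottle 145 mm tall: body 66 mm across up to 95 mm, sloping shoulder to 109 mm, narrow neck, then a straight screw cap 28 mm across from 111 to 145 mm; origin at the centre of its underside, z along its axis towards the cap
- empty_bottle: empty clear glass bottle with a white cap, standing upright in the spill tray, about 0.15 to 0.3 kg; round bottle 145 mm tall: body 66 mm across up to 95 mm, sloping shoulder to 109 mm, narrow neck, then a straight screw cap 28 mm across from 111 to 145 mm; origin at the centre of its underside, z along its axis towards the cap
- pad: white foam pad 66 x 74 x 3 mm fixed on the floor of the one vacant cell (always in the front row); origin at the centre of its underside, 6.5 mm down-slope of the middle of the cell (where a bottle comes to rest), axes as the carton's: z points out of the cell
- tray: round blue spill tray, fixed on the bench, left or right of the carton: 112 mm across, rim 12 mm high, inside 100 mm across at the floor, floor 4 mm above the bench; room for one bottle; origin at the centre of its underside
- amber_a: amber bottle with black cap in the back row; stays. round bottle 145 mm tall: body 66 mm across up to 95 mm, sloping shoulder to 109 mm, narrow neck, then a straight screw cap 28 mm across from 111 to 145 mm; origin at the centre of its underside, z along its axis towards the cap
- amber_b: amber bottle with black cap in the front row; stays. Same size as the other bottles
- amber_c: amber bottle with black cap in the front row; stays. Same size as the other bottles
- duster: green spray can with white band and red top in the back row, 66 mm across, 200 mm tall, so it stands about 80 mm above the dividers; stays; origin at the centre of its underside, z along its axis
- balance: small white laboratory balance 120 x 110 x 38 mm, fixed, on the other side of the carton from the tray; origin at the centre of its underside
- mount_a: green round resin specimen mount, 30 mm across, 18 mm high, loose on the bench in front of the carton; stays; origin under its centre
- mount_b: second green specimen mount, 30 mm across, 18 mm high, loose on the bench; stays; origin under its centre
- mouse: grey computer mouse 105 x 60 x 30 mm at the right of the carton; stays; origin under its centre
- goggles: clear safety goggles with blue frame, 150 mm wide, 58 mm high, at the left of the carton; stays; origin under their centre
There are look-alikes about, which are no part of the job. Leave any pink or turquoise look-alike of the empty_bottle alone. Leave any yellow look-alike of the full_bottle alone.

How it is judged (in metres and radians):
On the way, in this order (a step that is already met when the one before it is completed fails the run):
1. the empty bottle stands at the bottom of the vacant cell, and has been let go (distance between empty_bottle and pad below 0.018 m and angle between the z axis of empty_bottle and the z axis of carton, either way round below 0.2 rad and contact force between empty_bottle and the fingers below 0.1 N), for 0.2 s.
2. the full bottle is drawn out clear of the dividers (z of full_bottle in the frame of carton above 0.127 m), for 0.1 s.
At the end, for the whole second after the job is handed in: The full bottle stands upright (within 0.06 rad) and still on the tray's floor inside its rim (axis within 22 mm of the tray's centre); the empty bottle rests still on the pad of the formerly vacant cell (its foot within 18 mm of the pad's origin, axis within 0.2 rad of the cell's) (distance between empty_bottle and pad below 0.018 m and angle between the z axis of empty_bottle and the z axis of carton, either way round below 0.2 rad and linear speed of each of empty_bottle, full_bottle below 0.02 m/s and angular speed of each of empty_bottle, full_bottle below 0.2 rad/s and horizontal distance between full_bottle and tray below 0.022 m and z of full_bottle in the frame of tray between 0.001 and 0.008 m and angle between full_bottle's own z axis and vertical below 0.06 rad); the robot touches nothing.
It fails at once if another item in the carton is moved by more than 25 mm (distance of any of amber_a, amber_b, amber_c, duster from where it was at the start of the episode above 0.025 m).
It fails at once if a loose bystander on the bench is moved by more than 25 mm (distance of any of mount_a, mount_b, mouse, goggles from where it was at the start of the episode above 0.025 m).
It fails at once if a bottle is knocked hard (over 100 N) on the tray or the carton (contact force between full_bottle and tray above 100 N or contact force between any of full_bottle, empty_bottle and carton above 100 N or contact force between empty_bottle and pad above 100 N).
It fails at once if a bottle is dropped: it comes down on the tray or the pad faster than 0.4 m/s ((horizontal distance between full_bottle and tray below 0.05 m and z of full_bottle in the frame of tray below 0.03 m and linear speed of full_bottle above 0.4 m/s) or (horizontal distance between empty_bottle and pad below 0.05 m and z of empty_bottle in the frame of pad below 0.03 m and linear speed of empty_bottle above 0.4 m/s)).
It also fails if it takes over 72 s, if anything falls off the work surface, if the arm or the gripper's body presses on something with over 40 N, if the wrist force passes 120 N, or if a joint passes its speed limit or range.

## Working session

There is one attempt and no reset: what is moved stays moved. The work goes in short steps, Python scripts to look and compute and a tool call to move; the robot and the scene stay as the last step left them, time stands still between calls to the robot, and variables do not carry over. Pictures are saved under pics/ and viewed, at most 10 in all, crops included, and the job is handed in when it is done.

Besides the shell and the picture viewer there is one more tool, called after ">>>" as a command line: name --argument value ..., lists and objects as JSON in quotes. servo_tool: Moves the arm, as the interface text tells. Its arguments: {"type":"object","properties":{"plan":{"type":"array"},"force":{"type":"number"}},"required":["plan"]}

```bash
mkdir -p pics; ls
cat > h.py <<'E'
import numpy as np, cv2
from bench import sense, optics, r
def snap(n,save=None):
    s=optics.snapshot(n)
    s['K']=np.array([[s['fx'],0,s['cx']],[0,s['fy'],s['cy']],[0,0,1.]])
    s['D']=np.array(s['dist_coeffs'],float); s['T']=np.array(s['cam_to_world'],float)
    if save: cv2.imwrite(f'pics/{save}.png',s['frame'])
    return s
def ray(s,uv):
    p=cv2.undistortPoints(np.array([[uv]],float),s['K'],s['D'])[0,0]
    d=s['T'][:3,:3]@[p[0],p[1],1]; return s['T'][:3,3],d/np.linalg.norm(d)
def onz(s,uv,z):
    o,d=ray(s,uv); return o+d*(z-o[2])/d[2]
def tri(s1,a,s2,b):
    o1,d1=ray(s1,a);o2,d2=ray(s2,b)
    t=np.linalg.lstsq(np.c_[d1,-d2],o2-o1,rcond=None)[0]
    p,q=o1+t[0]*d1,o2+t[1]*d2
    return (p+q)/2,np.linalg.norm(p-q)
def proj(s,P):
    W=np.linalg.inv(s['T']); rv=cv2.Rodrigues(W[:3,:3])[0]
    return cv2.projectPoints(np.array(P,float).reshape(-1,1,3),rv,W[:3,3],s['K'],s['D'])[0][:,0]
E
python3 - <<'E'
from h import *
a=snap('side','side0');b=snap('top','top0')
np.set_printoptions(suppress=True,precision=3)
for s in(a,b): print(s['K'],s['D'],s['T'])
print(sense())
E
```

```text
pics
[[566.248   0.    315.314]
 [  0.    566.248 246.809]
 [  0.      0.      1.   ]] [-0.025  0.     0.     0.     0.   ] [[   0.919   -0.279    0.277  153.032]
 [  -0.393   -0.645    0.655 -912.629]
 [  -0.004   -0.712   -0.703 1037.786]
 [   0.       0.       0.       1.   ]]
[[483.384   0.    316.497]
 [  0.    483.384 235.941]
 [  0.      0.      1.   ]] [0.04 0.   0.   0.   0.  ] [[   0.016   -0.997    0.077  434.665]
 [  -1.      -0.014    0.019  -62.551]
 [  -0.018   -0.077   -0.997 1060.772]
 [   0.       0.       0.       1.   ]]
{'time': 0.1, 'joint_pos': array([-82.127,   7.512,  85.323,  -0.   ,  87.261,  -4.89 ]), 'qd': array([-0.031, -0.114, -0.096, -0.004, -0.029,  0.021]), 'joint_efforts': array([  0.001, -57.095, -50.194,  -0.   ,   0.008,  -0.   ]), 'tool_pos': array([ 132.55 , -584.795,  302.939]), 'tcp_rot': array([-179.904,   -0.008,   12.763]), 'ft_force': array([-0.123,  0.748,  0.064]), 'wrist_torque': array([-0.029,  0.012,  0.032]), 'grip_force': 0.0, 'finger_gap': 85.71608498512602}
```

View pics/side0.png

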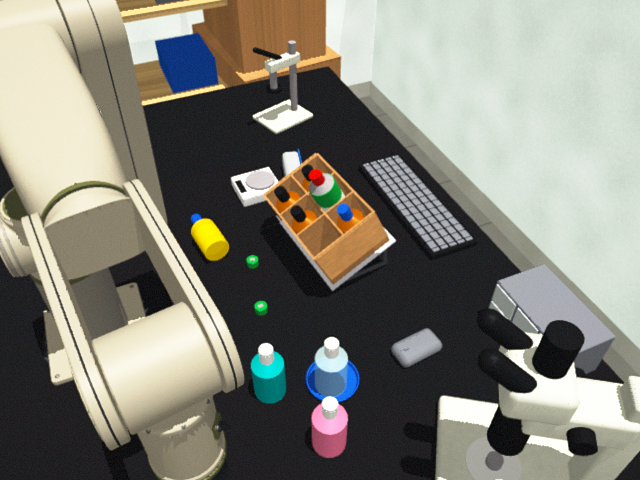

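View pics/top0.png

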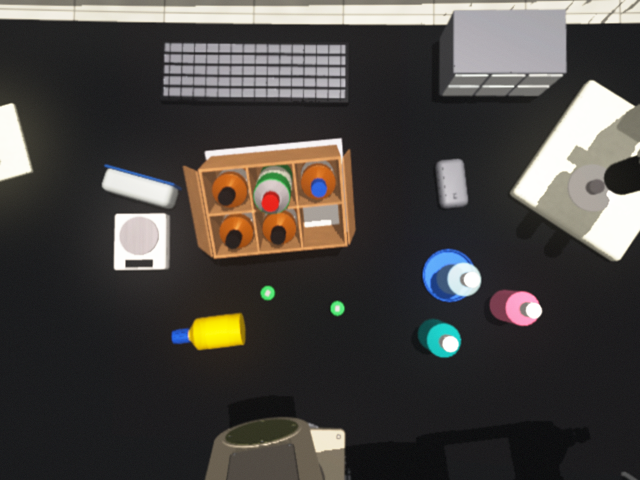

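The full bottle is the only blue cap inside the carton, at top (318,187) and side (345,212). The yellow bottle with a blue cap lying at top (215,331) is the look-alike. The empty bottle is the clear, white-capped one in the blue tray, at top (466,278) and side (332,348). The turquoise one at top (440,340) and the pink one at top (517,308) are look-alikes. The vacant cell is front right, with its pad at top (320,215). I'll confirm these in one enlarged crop.

Run:
```python
from h import *
np.set_printoptions(suppress=True,precision=1)
a=cv2.imread('pics/side0.png');b=cv2.imread('pics/top0.png')
A=cv2.resize(a[145:455,250:400],None,fx=1.93,fy=1.93,interpolation=3)  # 290x598
B1=cv2.resize(b[130:265,180:360],None,fx=2.8,fy=2.8,interpolation=3)   # 504x378
B2=cv2.resize(b[245:360,400:560],None,fx=1.9,fy=1.9,interpolation=3)   # 304x218
C=np.zeros((598,800,3),np.uint8);C[:A.shape[0],:A.shape[1]]=A[:598];C[:B1.shape[0],292:292+B1.shape[1]]=B1;C[380:380+B2.shape[0],292:292+B2.shape[1]]=B2[:218]
cv2.imwrite('pics/crop.png',C)
s=snap('side');t=snap('top')
def blobs(f,lo,hi,roi,mn=15):
    h=cv2.cvtColor(f,cv2.COLOR_BGR2HSV);m=cv2.inRange(h,lo,hi);k=np.zeros_like(m);x0,y0,x1,y1=roi;k[y0:y1,x0:x1]=m[y0:y1,x0:x1]
    n,_,st,c=cv2.connectedComponentsWithStats(k)
    return [(c[i],st[i]) for i in range(1,n) if st[i,4]>=mn]
for nm,lo,hi in(('blue',(105,150,60),(125,255,255)),('white',(0,0,200),(180,50,255)),('black',(0,0,0),(180,255,45)),('red',(0,180,100),(8,255,255))):
    for v,f,roi in(('side',s['frame'],(265,150,400,460)),('top',t['frame'],(185,130,560,365))):
        if nm=='black': roi=(270,160,350,245) if v=='side' else (205,165,330,250)
        print(nm,v,[(c.round(1).tolist(),q.tolist()) for c,q in blobs(f,lo,hi,roi)])
```

```text
blue side [([299.4, 155.6], [297, 150, 5, 13, 30]), ([344.3, 211.6], [337, 204, 15, 17, 182]), ([312.4, 381.5], [305, 361, 21, 40, 336]), ([349.3, 382.3], [334, 360, 26, 43, 512])]
blue top [([318.3, 187.4], [312, 179, 14, 18, 201]), ([441.1, 272.0], [422, 248, 51, 55, 1213]), ([186.0, 335.7], [185, 328, 5, 15, 42])]
white side [([290.7, 161.1], [283, 152, 17, 22, 273]), ([269.3, 178.3], [265, 167, 13, 25, 185]), ([327.3, 182.8], [321, 174, 13, 19, 151]), ([385.8, 243.0], [375, 229, 21, 25, 128]), ([331.1, 356.2], [315, 337, 33, 35, 661]), ([268.1, 349.7], [265, 343, 8, 15, 95]), ([329.9, 403.7], [322, 396, 17, 17, 207])]
white top [([540.8, 171.5], [514, 130, 46, 77, 1714]), ([275.7, 147.5], [205, 139, 138, 20, 811]), ([281.4, 172.7], [273, 170, 15, 7, 29]), ([273.3, 186.2], [261, 180, 26, 18, 227]), ([448.7, 193.2], [446, 183, 7, 19, 94]), ([317.6, 222.9], [304, 220, 28, 7, 143]), ([463.9, 278.9], [448, 263, 33, 33, 771]), ([267.1, 292.6], [265, 290, 5, 6, 22]), ([533.3, 310.1], [526, 302, 16, 17, 204]), ([336.7, 308.0], [335, 306, 5, 5, 22]), ([449.8, 343.6], [442, 336, 16, 16, 202])]
black side [([276.8, 167.9], [270, 160, 14, 20, 193]), ([341.6, 167.7], [326, 160, 24, 24, 289]), ([306.4, 171.0], [302, 165, 10, 16, 82]), ([281.5, 193.8], [275, 187, 14, 15, 144]), ([277.8, 231.9], [270, 207, 26, 38, 469]), ([297.6, 213.4], [291, 206, 14, 16, 153])]
black top [([228.9, 193.2], [222, 188, 12, 15, 61]), ([222.2, 200.2], [219, 196, 8, 8, 21]), ([277.7, 234.7], [272, 227, 13, 17, 163]), ([233.3, 238.9], [227, 231, 14, 17, 184])]
red side [([316.0, 176.5], [308, 169, 16, 17, 190])]
red top [([270.1, 201.3], [262, 192, 17, 20, 259])]
```

View pics/crop.png

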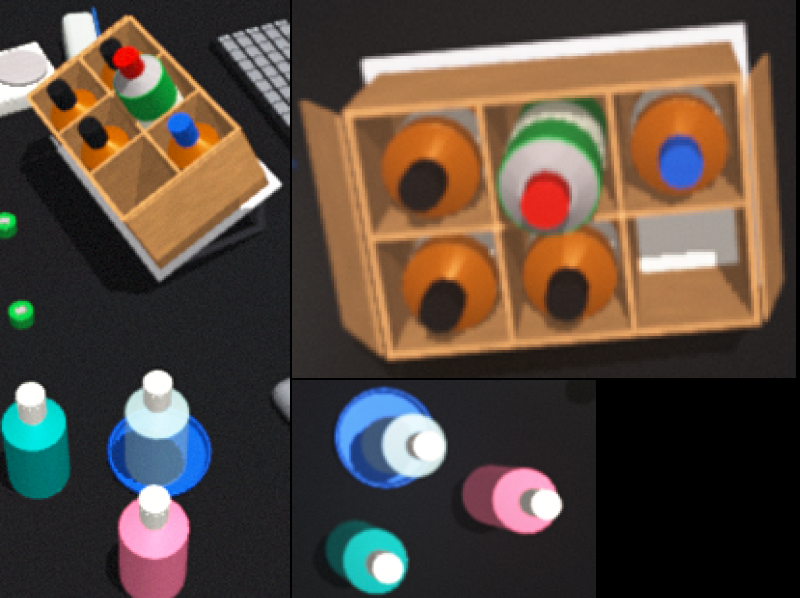

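The crop confirms it: clear white-capped bottle in the tray, blue cap in the back-right cell, and the vacant cell with its pad front right. Next I'll triangulate.

```bash
cat > m.py <<'E'
from h import *
from scipy.optimize import least_squares
from scipy.spatial.transform import Rotation as R
np.set_printoptions(suppress=True,precision=1)
s=snap('side');t=snap('top')
TC=lambda u,v:(180+(u-292)/2.8,130+v/2.8)
SC=lambda u,v:(250+u/1.93,145+v/1.93)
cor={'FL':((30,97),(388,357),(-87,129)),'FR':((124,218),(760,325),(-87,-129)),'BR':((241,128),(745,77),(87,-129)),'BL':((130,17),(345,110),(87,129))}
W=[];L=[]
for k,(a,b,l) in cor.items():
    p,e=tri(s,SC(*a),t,TC(*b));print(k,p,e);W.append(p);L.append([*l,125])
caps={'blue':((344.3,211.6),(318.3,187.4),(35.5,-84,133)),'bC':((297.6,213.4),(277.7,234.7),(-48.5,0,133)),'bL':((281.5,193.8),(233.3,238.9),(-48.5,84,133))}
for k,(a,b,l) in caps.items():
    p,e=tri(s,a,t,b);print(k,p,e);W.append(p);L.append(l)
W=np.array(W);L=np.array(L,float)
mk=lambda q:R.from_euler('xyz',[0,-25,q],degrees=True).as_matrix()
f=lambda q:(W-(L@mk(q[3]).T+q[:3])).ravel()
o=least_squares(f,[550,0,50,0],loss='soft_l1',f_scale=4);q=o.x;print('carton',q);print(f(q).reshape(-1,3))
g=lambda l:np.array(l)@mk(q[3]).T+q[:3]
print('axis',mk(q[3])[:,2],'pad',g([-48.5,-84,5]),'empty cap mid final',g([-48.5,-84,136]),'full cap mid',g([35.5,-84,133]),'vac cell mouth',g([-42,-84,125]))
print('empty cap top',tri(s,(331.3,340.3),t,(471.6,279.2)))
print('tray',onz(t,(449.5,275.5),12))
# pad check
print('pad mid by proj',proj(t,g([-48.5,-84,8])),proj(s,g([35.5,-84,133])))
E
python3 m.py
```

```text
FL [464.7 149.9 134. ] 6.56350210445032
FR [ 489.6 -104.4  138.3] 5.408676808721151
BR [643.2 -89.7 210. ] 4.316789902047283
BL [617.3 167.1 205.6] 0.39071849486700383
blue [590.1 -47.9 194.6] 1.298625697897035
bC [505.8  27.6 157.8] 0.8982236601132656
bL [496.8 110.8 157.7] 0.9694217958574839
carton [605.8  36.8  58.4   5.8]
[[ 2.9 -1.9 -0.9]
 [ 1.9  0.4  3.4]
 [-1.5 -0.8  1.6]
 [-1.4 -0.6 -2.9]
 [-0.2  1.3  0.6]
 [-0.3  0.9 -0.6]
 [-0.9  0.6 -0.8]]
axis [-0.4 -0.   0.9] pad [568.4 -51.5  42.4] empty cap mid final [513.3 -57.  161.2] full cap mid [590.3 -49.2 194. ] vac cell mouth [523.8 -56.  154. ]
empty cap top (array([ 429.2, -333.5,  154.5]), np.float64(2.019167219543022))
tray [ 434.3 -329.    12. ]
pad mid by proj [[321.  210.4]] [[344.3 212.2]]
```

Carton fit: origin about (606, 37, 58) mm, yaw 5.8°, residuals within 3 mm. The blue cap lands 1 mm from where it should be. The empty bottle is at about (430, -332), with its cap top measured at 154 against an expected 149. I'll move above it with the fingers closing along the carton's y axis.

>>> servo_tool --plan '[[[0.03,0.025,0,-0.7,0.06],[0.03,0.025,0,-0.7,0.06],[0.03,0.025,0,-0.7,0.06],[0.03,0.025,0,-0.7,0.06],[0.03,0.025,0,-0.7,0.06],[0.03,0.025,0,-0.7,0.06],[0.03,0.025,0,-0.7,0.06],[0.03,0.026,0,-0.7,0.06],[0.03,0.026,0,-0.7,0.06],[0.028,0.026,0,-0.7,0.06]]]' --force 25

```text
time: 1.3
tool_pos: [431.7, -330.9, 304.0]
tcp_rot: [180.0, -0.0, 5.7]
ft_force: [0.3, -0.3, -0.4]
finger_gap: 59.8
grip_force: 0.0
```

>>> servo_tool --plan '[[[0,0,0,0,0.06],[0,0,0,0,0.06]]]'

```text
time: 1.5
tool_pos: [431.0, -331.6, 303.8]
tcp_rot: [180.0, 0.0, 5.9]
ft_force: [0.3, -0.6, -0.1]
finger_gap: 59.8
grip_force: 0.0
```

>>> servo_tool --plan '[[[0,0,-0.02,0,0.06],[0,0,-0.02,0,0.06],[0,0,-0.02,0,0.06],[0,0,-0.02,0,0.06],[0,0,-0.02,0,0.06],[0,0,-0.012,0,0.06],[0,0,-0.007,0,0.06],[0,0,0,0,0.06]]]'

```text
time: 2.3
tool_pos: [429.9, -332.4, 184.1]
tcp_rot: [-179.9, 0.1, 5.7]
ft_force: [0.2, 0.4, -0.2]
finger_gap: 59.8
grip_force: 0.0
```

Run:
```python
from h import *
a=snap('side');b=snap('top');print(sense()['ft_force'])
A=cv2.resize(a['frame'][280:430,240:440],None,fx=2,fy=4/2,interpolation=3);B=cv2.resize(b['frame'][200:350,380:580],None,fx=2,fy=2,interpolation=3)
cv2.imwrite('pics/g1.png',np.hstack([A,B]))
```

```text
[ 0.75671893 -0.52530663  0.45785746]
```

View pics/g1.png

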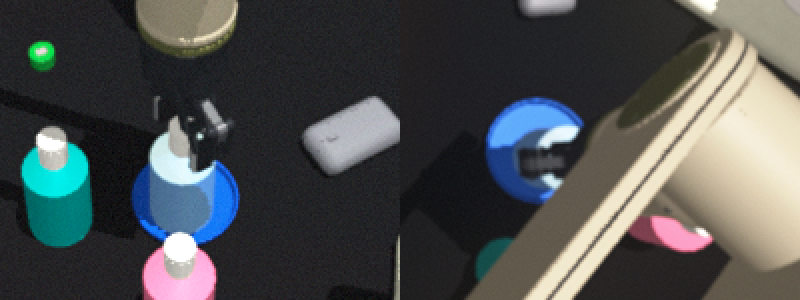

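The gripper straddles the white cap at side crop (185,135), about centred on it, with the tray and neighbouring bottles untouched. Closing now.

>>> servo_tool --plan '[[[0,0,0,0,0.02],[0,0,0,0,0.02],[0,0,0,0,0.02],[0,0,0,0,0.02],[0,0,0,0,0.02]]]' --force 25

```text
time: 2.9
tool_pos: [431.0, -332.5, 185.7]
tcp_rot: [179.9, -0.1, 5.8]
ft_force: [0.4, -0.4, 4.3]
finger_gap: 27.2
grip_force: 27.0
```

>>> servo_tool --plan '[[[0,0,0.005,0,0.02],[0,0,0.015,0,0.02],[0,0,0.03,0,0.02],[0,0,0.03,0,0.02],[0,0,0.03,0,0.02],[0,0,0.03,0,0.02],[0,0,0.03,0,0.02],[0,0,0.02,0,0.02],[0,0,0.01,0,0.02],[0,0,0,0,0.02]]]'

```text
time: 3.9
tool_pos: [430.9, -332.4, 386.9]
tcp_rot: [179.9, -0.1, 5.8]
ft_force: [0.5, 0.0, -1.6]
finger_gap: 26.9
grip_force: 26.5
```

>>> servo_tool --plan '[[[0.009,0.027,0,0,0.02],[0.01,0.028,0,0,0.02],[0.01,0.028,0,0,0.02],[0.01,0.028,0,0,0.02],[0.01,0.028,0,0,0.02],[0.01,0.028,0,0,0.02],[0.01,0.028,0,0,0.02],[0.01,0.028,0,0,0.02],[0.009,0.028,0,0,0.02],[0.007,0.025,0,0,0.02]]]'

```text
time: 4.9
tool_pos: [525.3, -54.6, 382.8]
tcp_rot: [-179.9, 0.2, 5.8]
ft_force: [0.7, -0.1, -2.0]
finger_gap: 27.5
grip_force: 26.6
```

>>> servo_tool --plan '[[[0,0,-0.01,0,0.02],[0,0,-0.01,0,0.02],[0,0,0,0,0.02],[0,0,0,0,0.02]]]'

```text
time: 5.3
tool_pos: [525.0, -56.9, 363.8]
tcp_rot: [-180.0, 0.1, 5.7]
ft_force: [-0.5, 0.4, -1.7]
finger_gap: 27.7
grip_force: 25.8
```

Run:
```python
from h import *
a=snap('side');b=snap('top')
A=cv2.resize(a['frame'][60:300,220:420],None,fx=2,fy=2,interpolation=3);B=cv2.resize(b['frame'][120:360,180:380],None,fx=2,fy=2,interpolation=3)
cv2.imwrite('pics/g2.png',np.hstack([A,B]))
```

```text
(no output)
```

View pics/g2.png

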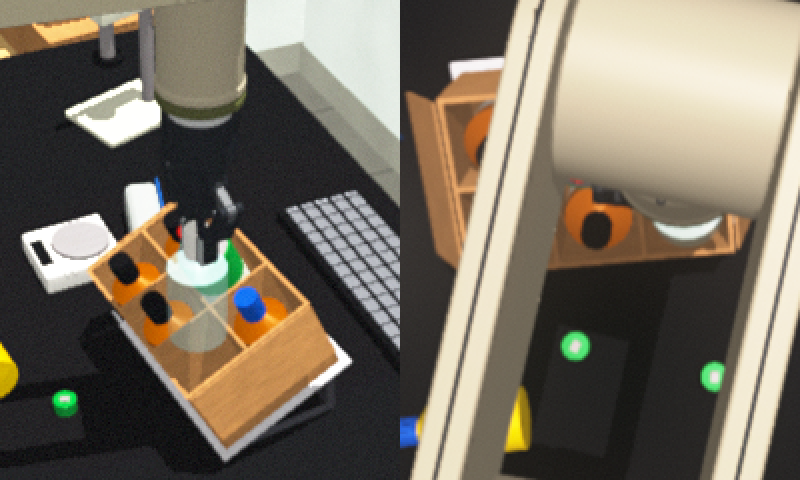

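The bottle hangs vertical over the vacant cell, its foot at side crop (195,345). I'll lower it to rim level slowly and watch the force.

>>> servo_tool --plan '[[[0.001,0,-0.01,0,0.02],[0,0,-0.01,0,0.02],[0,0,-0.01,0,0.02],[0,0,-0.008,0,0.02],[0,0,-0.006,0,0.02],[0,0,0,0,0.02]]]'

```text
time: 6.0
tool_pos: [526.1, -56.0, 319.4]
tcp_rot: [-180.0, 0.1, 5.8]
ft_force: [0.9, 0.0, -1.4]
finger_gap: 27.5
grip_force: 25.9
```

>>> servo_tool --plan '[[[0,0,-0.004,0,0.02],[0,0,-0.004,0,0.02],[0,0,-0.003,0,0.02],[0,0,0,0,0.02]]]'

```text
time: 6.4
tool_pos: [526.6, -56.1, 309.5]
tcp_rot: [-180.0, 0.0, 5.8]
ft_force: [1.6, 0.9, -1.6]
finger_gap: 27.4
grip_force: 26.0
```

Now I'll tilt it: swing the cap toward the robot about the front rim, which pivots the bottle in the pads.

>>> servo_tool --plan '[[[-0.006,-0.0005,0,0,0.02],[-0.006,-0.0005,0,0,0.02],[-0.006,-0.0005,0,0,0.02],[-0.006,-0.0005,0,0,0.02],[0,0,0,0,0.02]]]'

```text
time: 6.9
tool_pos: [502.0, -58.3, 310.3]
tcp_rot: [180.0, -0.0, 5.8]
ft_force: [2.7, -0.3, 1.2]
finger_gap: 27.2
grip_force: 25.5
```

>>> servo_tool --plan '[[[-0.006,-0.0005,0,0,0.02],[-0.006,-0.0005,0,0,0.02],[-0.006,-0.0005,-0.001,0,0.02],[-0.006,-0.0005,-0.001,0,0.02],[-0.006,-0.0005,-0.001,0,0.02],[0,0,0,0,0.02]]]'

```text
time: 7.5
tool_pos: [471.7, -60.7, 306.5]
tcp_rot: [-180.0, 0.0, 5.8]
ft_force: [1.3, 1.3, -0.1]
finger_gap: 27.4
grip_force: 25.7
```

Run:
```python
from h import *
a=snap('side');b=snap('top')
A=cv2.resize(a['frame'][60:300,220:420],None,fx=2,fy=2,interpolation=3);B=cv2.resize(b['frame'][120:360,180:380],None,fx=2,fy=2,interpolation=3)
cv2.imwrite('pics/g3.png',np.hstack([A,B]))
```

```text
(no output)
```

View pics/g3.png

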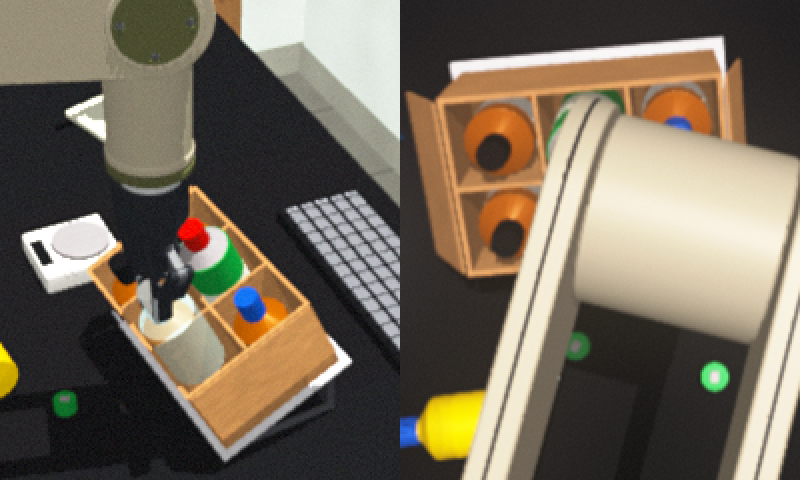

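The bottle is tilted about 25° and its foot has entered the front-right cell, seen at side crop (190,350). I'll slide it down along the cell axis.

>>> servo_tool --plan '[[[0.003,0.0003,-0.006,0,0.02],[0.003,0.0003,-0.006,0,0.02],[0.003,0.0003,-0.006,0,0.02],[0.003,0.0003,-0.006,0,0.02],[0.003,0.0003,-0.006,0,0.02]]]'

```text
time: 8.1
tool_pos: [487.6, -59.1, 275.8]
tcp_rot: [-180.0, 0.1, 5.8]
ft_force: [0.3, -0.0, -1.2]
finger_gap: 27.6
grip_force: 25.5
```

>>> servo_tool --plan '[[[0.003,0.0003,-0.007,0,0.02],[0.003,0.0003,-0.007,0,0.02],[0.003,0.0003,-0.007,0,0.02],[0.003,0.0003,-0.007,0,0.02],[0.003,0.0003,-0.007,0,0.02],[0.003,0.0003,-0.007,0,0.02],[0,0,0,0,0.02]]]'

```text
time: 8.8
tool_pos: [505.7, -57.2, 233.8]
tcp_rot: [-180.0, 0.0, 5.8]
ft_force: [1.5, -0.2, -2.7]
finger_gap: 27.4
grip_force: 25.5
```

>>> servo_tool --plan '[[[0.0015,0,-0.004,0,0.02],[0.0015,0,-0.004,0,0.02],[0.001,0,-0.002,0,0.02],[0.001,0,-0.002,0,0.02],[0,0,0,0,0.02]]]'

```text
time: 9.3
tool_pos: [510.7, -57.4, 222.8]
tcp_rot: [-180.0, -0.0, 5.8]
ft_force: [1.6, 0.1, -1.0]
finger_gap: 27.4
grip_force: 25.5
```

>>> servo_tool --plan '[[[0.001,0,-0.002,0,0.02],[0.001,0,-0.002,0,0.02],[0,0,0,0,0.02]]]'

```text
time: 9.6
tool_pos: [512.6, -57.4, 218.6]
tcp_rot: [-180.0, 0.0, 5.8]
ft_force: [1.4, 0.8, -1.5]
finger_gap: 27.4
grip_force: 25.5
```

>>> servo_tool --plan '[[[0.0005,0,-0.0015,0,0.02],[0.0005,0,-0.0015,0,0.02],[0,0,0,0,0.02]]]'

```text
time: 9.9
tool_pos: [513.7, -57.4, 215.8]
tcp_rot: [180.0, -0.0, 5.8]
ft_force: [1.6, 1.3, -2.3]
finger_gap: 27.6
grip_force: 25.5
```

>>> servo_tool --plan '[[[0.0005,0,-0.0015,0,0.02],[0.0005,0,-0.0015,0,0.02],[0,0,0,0,0.02]]]'

```text
time: 10.2
tool_pos: [514.7, -57.4, 213.0]
tcp_rot: [180.0, -0.0, 5.8]
ft_force: [0.3, -0.1, 1.9]
finger_gap: 27.5
grip_force: 25.8
```

>>> servo_tool --plan '[[[0.0005,0,-0.0015,0,0.02],[0.0005,0,-0.0015,0,0.02],[0,0,0,0,0.02]]]'

```text
time: 10.5
tool_pos: [515.1, -57.8, 212.3]
tcp_rot: [179.9, 0.1, 5.8]
ft_force: [-14.5, -0.6, 23.8]
finger_gap: 27.0
grip_force: 31.7
```

Contact came at TCP z ≈ 213, against a predicted 214, so the bottle is seated. I'll relax the push and open partially.

>>> servo_tool --plan '[[[-0.001,0,0.002,0,0.02],[0,0,0,0,0.035],[0,0,0,0,0.045],[0,0,0,0,0.045],[0,0,0,0,0.045]]]'

```text
time: 11.0
tool_pos: [514.4, -57.3, 211.5]
tcp_rot: [-180.0, 0.0, 5.8]
ft_force: [0.2, -0.4, -0.3]
finger_gap: 44.9
grip_force: 0.0
```

>>> servo_tool --plan '[[[0,0,0.005,0,0.045],[0,0,0.01,0,0.045],[0,0,0.02,0,0.045],[0,0,0.03,0,0.045],[0,0,0.03,0,0.045],[0,0,0.03,0,0.045],[0,0,0.02,0,0.045],[0,0,0,0,0.045]]]'

```text
time: 11.8
tool_pos: [515.9, -57.6, 362.0]
tcp_rot: [179.9, -0.4, 5.8]
ft_force: [0.4, -0.3, 0.4]
finger_gap: 45.1
grip_force: 0.0
```

Run:
```python
from h import *
a=snap('side');b=snap('top')
A=cv2.resize(a['frame'][60:300,220:420],None,fx=2,fy=2,interpolation=3);B=cv2.resize(b['frame'][120:360,180:380],None,fx=2,fy=2,interpolation=3)
cv2.imwrite('pics/g4.png',np.hstack([A,B]))
```

```text
(no output)
```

View pics/g4.png

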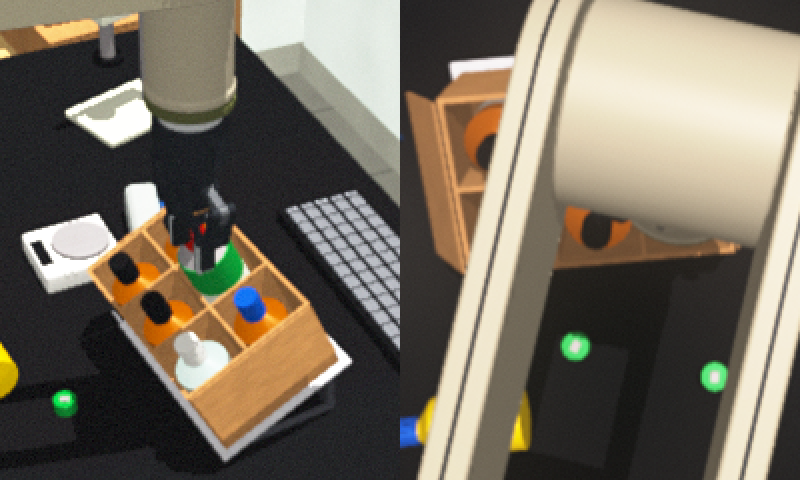

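The empty bottle sits down in the cell with its cap at side crop (190,348), parallel to its neighbours. Now for the blue cap: I'll move above it and descend.

>>> servo_tool --plan '[[[0.015,0.002,0,0,0.045],[0.02,0.002,0,0,0.045],[0.02,0.002,0,0,0.045],[0.015,0.002,0,0,0.045],[0.005,0.001,0,0,0.045],[0,0,-0.01,0,0.045],[0,0,-0.02,0,0.045],[0,0,-0.02,0,0.045],[0,0,0,0,0.045]]]'

```text
time: 12.8
tool_pos: [587.2, -48.2, 302.2]
tcp_rot: [-179.9, 0.4, 5.8]
ft_force: [-0.6, 0.5, -0.8]
finger_gap: 44.8
grip_force: 0.0
```

Run:
```python
from h import *
a=snap('side')
h=cv2.cvtColor(a['frame'],cv2.COLOR_BGR2HSV);m=cv2.inRange(h,(105,150,60),(125,255,255))
n,_,st,c=cv2.connectedComponentsWithStats(m)
print([(c[i].round(1),st[i]) for i in range(1,n) if st[i,4]>50 and 320<c[i][0]<370 and c[i][1]<240])
cv2.imwrite('pics/g5.png',cv2.resize(a['frame'][60:300,220:420],None,fx=2.4,fy=2.4,interpolation=3))
```

```text
[(array([344.3, 212.1]), array([337, 204,  15,  17, 168], dtype=int32))]
```

View pics/g5.png

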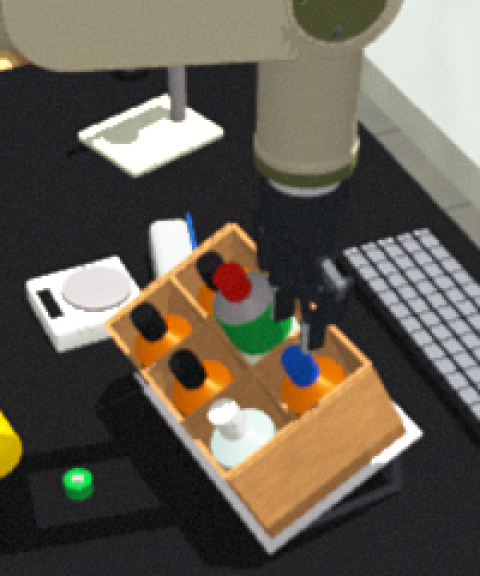

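The open fingers are over the blue cap, at crop (300,365), clear of the green can. I'll descend with a settled reading partway.

>>> servo_tool --plan '[[[0,0,0,0,0.045],[0,0,0,0,0.045],[0,0,0,0,0.045]]]'

```text
time: 13.15
tool_pos: [590.0, -48.5, 308.2]
tcp_rot: [180.0, -0.1, 5.8]
ft_force: [-0.4, -0.4, 0.6]
finger_gap: 45.2
grip_force: 0.0
```

>>> servo_tool --plan '[[[0,0,-0.015,0,0.045],[0,0,-0.015,0,0.045],[0,0,-0.012,0,0.045],[0,0,-0.01,0,0.045],[0,0,-0.008,0,0.045],[0,0,0,0,0.045],[0,0,0,0,0.045]]]'

```text
time: 13.85
tool_pos: [589.7, -48.6, 246.8]
tcp_rot: [180.0, -0.0, 5.8]
ft_force: [-0.8, -1.2, 1.6]
finger_gap: 45.0
grip_force: 0.2
```

>>> servo_tool --plan '[[[0,0,0,0,0.02],[0,0,0,0,0.02],[0,0,0,0,0.02],[0,0,0,0,0.02],[0,0,0,0,0.02]]]' --force 28

```text
time: 14.35
tool_pos: [589.5, -48.3, 246.7]
tcp_rot: [-180.0, 0.0, 5.8]
ft_force: [-0.6, -1.4, 0.1]
finger_gap: 27.1
grip_force: 27.5
```

>>> servo_tool --plan '[[[-0.002,-0.0002,0.004,0,0.02],[-0.0025,-0.0003,0.006,0,0.02],[-0.003,-0.0003,0.0065,0,0.02],[-0.003,-0.0003,0.0065,0,0.02],[-0.003,-0.0003,0.0065,0,0.02],[-0.003,-0.0003,0.0065,0,0.02],[0,0,0,0,0.02]]]'

```text
time: 15.05
tool_pos: [573.3, -50.2, 284.5]
tcp_rot: [180.0, -0.1, 5.8]
ft_force: [0.7, 0.5, -2.3]
finger_gap: 27.6
grip_force: 28.2
```

>>> servo_tool --plan '[[[-0.003,-0.0003,0.006,0,0.02],[-0.003,-0.0003,0.0065,0,0.02],[-0.003,-0.0003,0.0065,0,0.02],[-0.003,-0.0003,0.0065,0,0.02],[-0.003,-0.0003,0.0065,0,0.02],[-0.003,-0.0003,0.0065,0,0.02],[-0.003,-0.0003,0.0065,0,0.02],[-0.003,-0.0003,0.006,0,0.02],[-0.002,-0.0003,0.005,0,0.02],[0,0,0,0,0.02]]]'

```text
time: 16.05
tool_pos: [547.2, -52.9, 340.0]
tcp_rot: [180.0, -0.1, 5.8]
ft_force: [0.9, -0.1, -3.2]
finger_gap: 27.2
grip_force: 28.1
```

Foot is now about 107 mm up. I'll swing it upright over the divider rim, then lift it clear.

>>> servo_tool --plan '[[[0.006,0,0.001,0,0.02],[0.006,0,0.001,0,0.02],[0.006,0,0.001,0,0.02],[0.006,0.001,0.001,0,0.02],[0.006,0.001,0.001,0,0.02],[0,0,0,0,0.02]]]'

```text
time: 16.65
tool_pos: [577.7, -50.6, 343.5]
tcp_rot: [-180.0, 0.0, 5.8]
ft_force: [-2.6, 0.3, -3.3]
finger_gap: 27.3
grip_force: 28.0
```

>>> servo_tool --plan '[[[0.006,0.001,0.001,0,0.02],[0.006,0.001,0.001,0,0.02],[0.006,0.001,0.001,0,0.02],[0.005,0,0.001,0,0.02],[0,0,0,0,0.02]]]'

```text
time: 17.15
tool_pos: [600.8, -47.7, 348.0]
tcp_rot: [-180.0, -0.0, 5.8]
ft_force: [-2.3, -0.2, -2.7]
finger_gap: 27.2
grip_force: 28.2
```

>>> servo_tool --plan '[[[0,0,0.008,0,0.02],[0,0,0.01,0,0.02],[0,0,0.012,0,0.02],[0,0,0.015,0,0.02],[0,0,0.015,0,0.02],[0,0,0.015,0,0.02],[0,0,0.015,0,0.02],[0,0,0.01,0,0.02],[0,0,0.005,0,0.02],[0,0,0,0,0.02]]]'

```text
time: 18.15
tool_pos: [600.3, -47.8, 454.0]
tcp_rot: [180.0, -0.1, 5.8]
ft_force: [0.1, 0.3, -2.6]
finger_gap: 27.6
grip_force: 28.2
```

Run:
```python
from h import *
print(sense()['tool_pos'],sense()['ft_force'])
a=snap('side');b=snap('top')
A=cv2.resize(a['frame'][20:260,220:420],None,fx=2,fy=2,interpolation=3);B=cv2.resize(b['frame'][120:360,180:380],None,fx=2,fy=2,interpolation=3)
cv2.imwrite('pics/g6.png',np.hstack([A,B]))
```

```text
[600.33779903 -47.79161906 453.95392325] [ 0.10608753  0.31951308 -2.64227508]
```

View pics/g6.png

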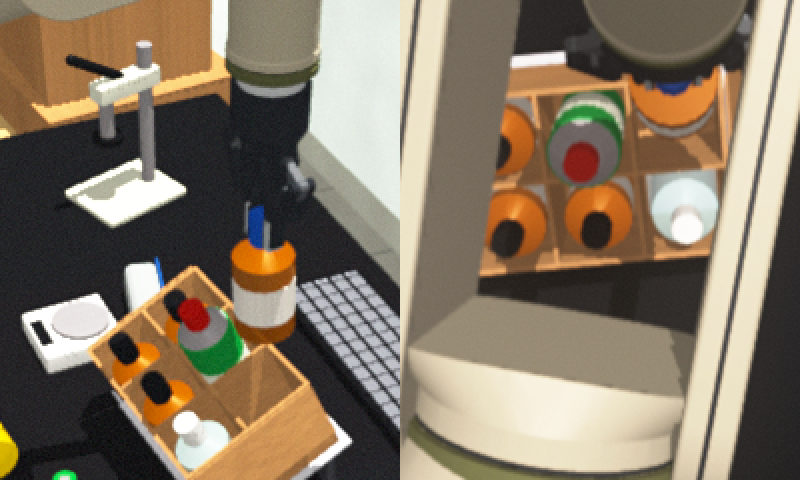

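The full bottle is out, label visible at side crop (265,300), and the empty one is seated with its cap at (187,428). The tray is free now, so I'll measure its centre exactly, and the bottle's tilt.

```bash
cat > tr.py <<'E'
from h import *
np.set_printoptions(suppress=True,precision=1)
for n in('side','top'):
    s=snap(n);h=cv2.cvtColor(s['frame'],cv2.COLOR_BGR2HSV);m=cv2.inRange(h,(100,120,40),(125,255,255))
    k=np.zeros_like(m);x0,y0,x1,y1=(285,340,385,420) if n=='side' else (410,240,500,315);k[y0:y1,x0:x1]=m[y0:y1,x0:x1]
    p=cv2.convexHull(cv2.findNonZero(k));
    W=np.array([onz(s,q,12)[:2] for q in p[:,0]+0.0],np.float32)
    c,r_=cv2.minEnclosingCircle(W);e=cv2.fitEllipse(W);print(n,cv2.boundingRect(k),'circ',c,r_,'ell',e)
    if n=='side':
        m=cv2.inRange(h,(5,120,60),(20,255,255));kk=np.zeros_like(m);kk[130:200,325:375]=m[130:200,325:375]
        for row in range(140,186,5):
            x=np.where(kk[row])[0]
            if len(x): print(row,x.min(),x.max(),(x.min()+x.max())/2)
        t=sense()['tool_pos'];print(proj(s,[[t[0],t[1],z] for z in(t[2]-40,t[2]-52,t[2]-90,t[2]-180)]))
E
python3 tr.py
```

```text
side (305, 355, 55, 48) circ (437.1114501953125, -328.565185546875) 58.79039001464844 ell ((436.90374755859375, -328.4140930175781), (114.63861083984375, 117.32882690429688), 145.08018493652344)
140 341 343 342.0
145 336 366 351.0
150 335 367 351.0
155 335 367 351.0
160 325 365 345.0
165 325 359 342.0
170 325 335 330.0
175 333 335 334.0
180 336 366 351.0
185 338 366 352.0
[[351.9 128.3]
 [351.7 133.4]
 [350.9 149.1]
 [349.2 183.5]]
top (422, 248, 55, 55) circ (435.7137145996094, -327.21429443359375) 58.61493682861328 ell ((435.6445007324219, -327.1248779296875), (115.95140075683594, 116.81687927246094), 39.5984001159668)
```

Tray centre ≈ (436, -328), with the fitted radius near 58 mm against the true 56. The bottle hangs about 3° off vertical. Carrying it over.

>>> servo_tool --plan '[[[-0.008,-0.014,0,0,0.02],[-0.016,-0.028,0,0,0.02],[-0.019,-0.031,0,0,0.02],[-0.019,-0.031,0,0,0.02],[-0.019,-0.031,0,0,0.02],[-0.019,-0.031,0,0,0.02],[-0.019,-0.031,0,0,0.02],[-0.019,-0.031,0,0,0.02],[-0.016,-0.028,0,0,0.02],[-0.008,-0.016,0,0,0.02]]]'

```text
time: 19.35
tool_pos: [435.8, -322.1, 452.5]
tcp_rot: [180.0, 0.1, 5.6]
ft_force: [-0.3, 1.1, -2.9]
finger_gap: 27.3
grip_force: 28.3
```

>>> servo_tool --plan '[[[-0.004,-0.008,-0.01,0,0.02],[0,0,-0.03,0,0.02],[0,0,-0.04,0,0.02],[0,0,-0.04,0,0.02],[0,0,-0.04,0,0.02],[0,0,-0.035,0,0.02],[0,0,-0.02,0,0.02],[0,0,-0.01,0,0.02],[0,0,0,0,0.02],[0,0,0,0,0.02]]]'

```text
time: 20.35
tool_pos: [434.5, -327.9, 228.9]
tcp_rot: [179.9, -0.1, 5.8]
ft_force: [0.9, -0.5, -1.6]
finger_gap: 27.1
grip_force: 28.2
```

>>> servo_tool --plan '[[[0,0,-0.01,0,0.02],[0,0,-0.01,0,0.02],[0,0,-0.009,0,0.02],[0,0,-0.005,0,0.02],[0,0,-0.003,0,0.02],[0,0,0,0,0.02]]]'

```text
time: 20.95
tool_pos: [433.9, -327.6, 190.2]
tcp_rot: [-180.0, 0.0, 5.8]
ft_force: [-0.9, 0.7, -3.2]
finger_gap: 27.4
grip_force: 28.2
```

>>> servo_tool --plan '[[[0,0,-0.002,0,0.02],[0,0,-0.002,0,0.02],[0,0,0,0,0.02]]]'

```text
time: 21.25
tool_pos: [435.1, -328.3, 188.7]
tcp_rot: [179.9, -0.1, 5.8]
ft_force: [-0.7, 2.2, 5.0]
finger_gap: 27.1
grip_force: 29.2
```

>>> servo_tool --plan '[[[0,0,-0.001,0,0.02],[0,0,-0.001,0,0.02],[0,0,0,0,0.02]]]'

```text
time: 21.55
tool_pos: [436.0, -328.7, 188.3]
tcp_rot: [179.8, -0.3, 5.8]
ft_force: [1.1, 3.4, 11.8]
finger_gap: 27.2
grip_force: 30.3
```

>>> servo_tool --plan '[[[0,0,-0.001,0,0.02],[0,0,-0.001,0,0.02],[0,0,0,0,0.02]]]'

```text
time: 21.85
tool_pos: [437.0, -329.1, 187.9]
tcp_rot: [179.7, -0.4, 5.8]
ft_force: [1.6, 4.0, 19.3]
finger_gap: 27.1
grip_force: 31.9
```

```bash
cat > tilt.py <<'E'
from h import *
np.set_printoptions(suppress=True,precision=1)
s=snap('side');h=cv2.cvtColor(s['frame'],cv2.COLOR_BGR2HSV);t=sense()['tool_pos'];print(t,sense()['ft_force'])
P=proj(s,[[436,-328,z] for z in(130,90,60,30,4)]);print(P)
m=cv2.inRange(h,(5,130,60),(20,255,255))
for row in range(340,400,4):
    x=np.where(m[row,300:365])[0]
    if len(x)>8: print(row,x.min()+300,x.max()+300,(x.min()+x.max())/2+300)
E
python3 tilt.py
```

```text
[ 437.  -329.1  187.9] [ 3.1  4.9 19.5]
[[332.6 344.6]
 [332.2 356.4]
 [332.  364.9]
 [331.7 373.1]
 [331.5 379.9]]
352 317 349 333.0
356 317 350 333.5
360 318 349 333.5
364 319 348 333.5
368 321 346 333.5
372 325 341 333.0
388 324 343 333.5
```

The bottle's axis in the image is vertical within about 1.5°, and the foot bears on the floor. I'll unload and release gently.

>>> servo_tool --plan '[[[0,0,0.001,0,0.02],[0,0,0.001,0,0.02],[0,0,0.001,0,0.02],[0,0,0,0,0.02]]]'

```text
time: 22.3
tool_pos: [435.6, -328.7, 188.3]
tcp_rot: [179.8, -0.2, 5.8]
ft_force: [2.2, 0.9, 8.2]
finger_gap: 27.5
grip_force: 29.8
```

>>> servo_tool --plan '[[[0,0,0,0,0.03],[0,0,0,0,0.035],[0,0,0,0,0.04],[0,0,0,0,0.05],[0,0,0,0,0.06],[0,0,0,0,0.06],[0,0,0,0,0.06]]]'

```text
time: 23.0
tool_pos: [434.1, -327.8, 185.8]
tcp_rot: [-180.0, 0.0, 5.8]
ft_force: [1.1, -0.2, 0.6]
finger_gap: 60.2
grip_force: 0.0
```

```bash
python3 tilt.py
```

```text
[ 434.1 -327.8  185.8] [-0.1  0.2  1.7]
[[332.6 344.6]
 [332.2 356.4]
 [332.  364.9]
 [331.7 373.1]
 [331.5 379.9]]
348 319 327 323.0
352 318 330 324.0
356 318 351 334.5
360 319 350 334.5
364 320 349 334.5
368 323 346 334.5
372 329 339 334.0
388 325 343 334.0
```

Released and standing. I'll raise the gripper, move it clear and check the result.

>>> servo_tool --plan '[[[0,0,0.01,0,0.06],[0,0,0.02,0,0.06],[0,0,0.03,0,0.06],[0,0,0.03,0,0.06],[0,0,0.03,0,0.06],[0,0,0.02,0,0.06],[-0.02,-0.02,0,0,0.06],[-0.03,-0.03,0,0,0.06],[-0.03,-0.03,0,0,0.06],[-0.03,-0.03,0,0,0.06]]]'

```text
time: 24.05
tool_pos: [323.1, -438.6, 327.1]
tcp_rot: [179.9, -0.0, 5.8]
ft_force: [-0.2, -1.1, -0.7]
finger_gap: 60.0
grip_force: 0.0
```

>>> servo_tool --plan '[[[-0.03,-0.03,0,0,0.06],[-0.03,-0.03,0,0,0.06],[-0.03,-0.03,0,0,0.06],[-0.03,-0.03,0,0,0.06],[-0.02,-0.02,0,0,0.06],[-0.01,-0.01,0,0,0.06],[0,0,0,0,0.06],[0,0,0,0,0.06]]]'

```text
time: 24.85
tool_pos: [174.9, -587.2, 326.1]
tcp_rot: [-180.0, -0.0, 5.8]
ft_force: [0.1, -0.4, 0.0]
finger_gap: 59.9
grip_force: 0.0
```

Run:
```python
from h import *
np.set_printoptions(suppress=True,precision=1)
s=snap('side');t=snap('top');print(sense()['tool_pos'],sense()['ft_force'])
def big(f,lo,hi,roi):
    m=cv2.inRange(cv2.cvtColor(f,cv2.COLOR_BGR2HSV),lo,hi);k=np.zeros_like(m);x0,y0,x1,y1=roi;k[y0:y1,x0:x1]=m[y0:y1,x0:x1]
    n,_,st,c=cv2.connectedComponentsWithStats(k)
    return [(c[i],st[i].tolist()) for i in range(1,n) if st[i,4]>40]
B=(105,150,60),(125,255,255)
print(big(s['frame'],*B,(320,330,345,362)),big(t['frame'],*B,(455,260,490,300)))
print('exp cap',proj(s,[436,-328,132]),proj(t,[436,-328,132]))
Wh=(0,0,185),(180,60,255)
print('empty cap',big(s['frame'],*Wh,(295,215,345,260)),big(t['frame'],*Wh,(295,205,350,250)))
A=cv2.resize(s['frame'][140:440,230:430],None,fx=2,fy=2,interpolation=3);C=cv2.resize(t['frame'][120:420,180:560],None,fx=1.04,fy=1.04,interpolation=3)
O=np.zeros((600,800,3),np.uint8);O[:,:400]=A;O[:C.shape[0],400:400+C.shape[1]]=C[:,:400]
cv2.imwrite('pics/fin.png',O)
```

```text
[ 175.5 -586.9  326.2] [-0.4 -0.1 -0.3]
[(array([335. , 341.2]), [328, 331, 16, 22, 267])] [(array([464.8, 272.9]), [457, 267, 17, 13, 179]), (array([462.7, 293.2]), [455, 284, 20, 16, 142])]
exp cap [[332.6 344. ]] [[465.2 274.9]]
empty cap [(array([318.9, 239.2]), [306, 226, 29, 29, 494])] [(array([322.3, 224.1]), [306, 208, 33, 34, 853])]
```

View pics/fin.png

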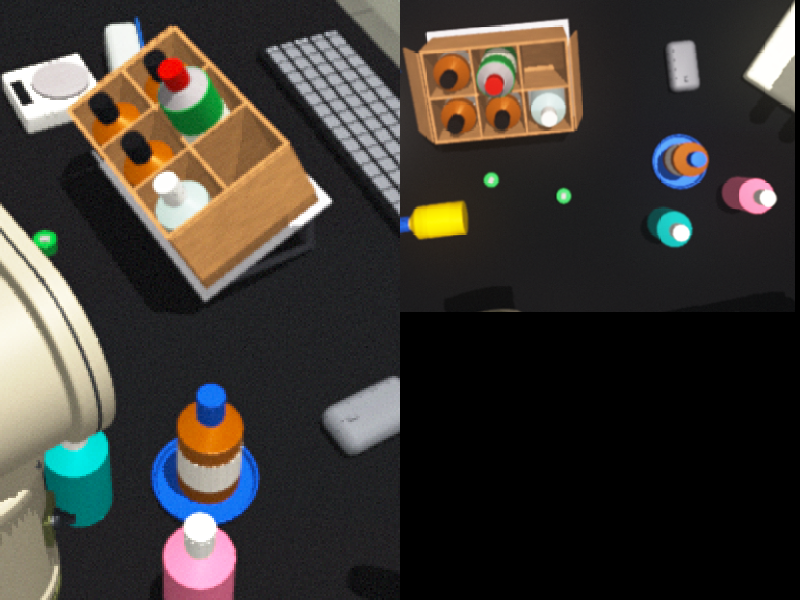

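The full bottle stands upright near the tray's centre, its blue cap at side crop (210,398), within about 6 mm of where it should be. The empty bottle is seated front right at (168,190), and everything else looks undisturbed.

```bash
python3 -c "
from bench import r
print(r.hand_in())"
```

```text
the job is handed in; nothing more can be done
None
```

I handed the job in at about 25 s of the 72 s allowed: the empty bottle is seated in the vacant cell, the full blue-capped bottle stands upright in the spill tray, and the last pictures show nothing else moved; the hand-in call returned no verdict.

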